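# Scrape and purge the seawater strainer

### The arm

A 7-joint arm with a two-finger parallel gripper is mounted at the origin on the work surface. World frame = base frame: x ahead of the robot, y to its left, z up, the work surface at z = 0. Lengths are in m, angles in rad, forces in N, time in s.
With the tool pointing down it reaches from about 0.4 to 0.85 m from the base axis. Payload 10.4 kg.
Tool frame: the origin (TCP) lies on the centre line of the jaws, within the pads' length; the fingertips stand 8 mm ahead of it and the grasp point (between the pads) lies 11 mm behind it (r.finger_overhang is the distance from the TCP to the fingertips, in m); z points along the fingers, y is the line along which they close (so a half turn about z gives the same grasp; the last joint's range is limited). The gripper opens to 87 mm and grips with 3 to 60 N. Pads are 19 mm wide; open, the fingers measure 117 mm over their backs; the gripper's body (75 mm by 190 mm) begins 51 mm behind the grasp point.
Start: joints at [1.322, 0.332, -0.065, 1.46, 0.022, 1.35, -0.088], TCP at [0.14, -0.609, 0.231] pointing down, gripper open.
Joint ranges: [-2.6, 2.6], [-0.5, 2.12], [-1.47, 1.34], [0.16, 2.42], [-1.27, 4.41], [0.06, 2.06], [-2.6, 2.6]. Speed limits (rad/s): [2.22, 2.22, 2.79, 2.79, 3.14, 3.14, 3.14].

### API

Orientations are given as a unit quaternion [x, y, z, w].
In Python, from bench import r, vision gives the robot as it stands.
- The arm moves only by the tool drive_tool, never from a script. Its argument "series" is a list of rows, each a list of 2 entries, a list of its own where there are three numbers: the shift along the world's x, y, z in cm, then the turn about the world's z in degrees. A call has exactly 10 rows; each row shifts and turns the commanded pose from where the row before left it; what a row does not reach is not made up. A row lasts 1/8 s, in which the tool goes at most 62.5 mm and 10.7 degrees, less where a joint would pass 70% of its speed; a pose out of reach is approached as far as the arm can. A call with a gripper value outside its range is refused whole. "hand" is the closure, from 0 (fully open) to 1 (shut), set as the call begins (left out, the last holds). The fingers move at their own pace and stop on an object; "newtons" is the grip in N (left out, the last holds). Time passes only in rows, so rows that do not move let the fingers close, or fill a call up. It gives the time, the measured TCP pose, the force, the opening and the grip force at its end, in the units of the state.
- r.read_state(): the state, without advancing time (a new reading comes with each control period).
- vision.camera(name): name is "side" or "top" or "wrist"; returns a dict with "color" (400x640x3 uint8, red, green, blue), "intrinsics" (3x3 intrinsics, pixels), "R" (3x3) and "t" (3): a world point X has camera coordinates R X + t; the wrist camera has in their place "mount" (4x4, takes a point from camera to tool coordinates, whose origin is the TCP and whose axes are the flange's). Camera axes: x right, y down, z forward; pixel columns grow to the right and rows downward; lengths in m; the calibration is good to about 2 mm. A picture is of the moment at which its call begins: read the wrist's pose just before it. There is no depth.
- r.close_job(): hands the job in; it is judged then, once.
The state is a dict: "time": time; "joint_positions": joint angles; "joint_vel": joint speeds; "joint_torque": joint torques, N m; "ee_pos": TCP position; "eef_rot": TCP orientation; "ft_force": force on the tool from outside, world axes, zero at the start; "torque": the same for the moment, N m; "width": finger opening in m; "grip_force": force on a finger pad.
Only numpy, scipy, OpenCV 4.12 (cv2) and the standard library are available. Lean on these libraries where they do the work, as an engineer would, in place of code of your own. Each camera call takes 0.05 s, during which the arm holds its last target. There are 200 camera calls.

### The job

Clean the seawater strainer: turn its handwheel clockwise (seen from above) through one full turn, stopping with the wheel's handle back where it started. Then press the lever of the purge valve right down, keep it down for about a second, and ease it back up slowly, over a second or more, without letting it snap back, until it is fully up again. Leave the other things on the bench where they are.

Things in the scene. Friction and masses are not known exactly. Their poses are not given: they have to be found in the camera images.
- wheel (a joint): Angle of the strainer's handwheel about its vertical axis, rad; grows clockwise seen from above, starts anywhere from -1.4 to 1.4 and one full clockwise turn adds 6.28. The wheel turns without end; it needs about 4 N at the handle, stays where it is left and has no ratchet.
- wheel_axis (a point): Centre of the handwheel on its vertical axis, 185 mm above the bench; fixed. The strainer is a squat upright filter, 128 mm across, clear bowl and grey head, bolted to the bench on a 160 mm square steel plate; on its top is a dark steel three-spoked handwheel, rim circle of 75 mm radius, bar 16 mm thick. A grey pipe leaves the head on one side below the wheel and goes down into the bench 117 mm from the axis.
- wheel_handle (a point): Point on the axis of the wheel's upright black handle, at its mid height (45 mm above the plane of the wheel, 230 mm above the bench). The handle stands on the rim at 75 mm from the wheel's axis, is round, 24 to 28 mm thick, 66 mm tall (from 197 to 263 mm above the bench), and spins freely on its own upright pin, so it can be held at a fixed hand orientation while the wheel turns.
- lever (a joint): Angle of the purge valve's lever, rad: 0 fully up against its stop (home), 0.6 fully down against its stop. A spring always drives it up: pressing at the pad takes 4 to 5 N at the top and 8 to 9 N at the bottom, plus damping (3 N per 0.1 m/s). Let go when well down, it snaps up at over 2 rad/s; it should rise slower than 1.5 rad/s (180 mm/s at the pad).
- lever_pad (a point): Middle of the upper face of the lever's black ribbed pad, which is 64 mm long (along the lever), 50 mm wide, 14 mm thick; 120 mm from the hinge. It lies about 203 mm above the bench when up and 132 mm when fully down, moving on an arc about the hinge; the pad slopes 0.3 rad, its free end higher, when up, and 0.3 rad the other way when down. Nothing but bench lies beneath it.
- lever_hinge (a point): Centre of the lever's horizontal hinge pin, 160 mm above the bench; fixed. Its x axis points level from the pad end towards the hinge, away from the pad. The purge valve is a brass block on a grey pipe post on a 110 mm square steel plate bolted to the bench; it may stand left or right of the strainer.
- reef_dome: Bystander: loose white ceramic dome, open at the crown, 112 mm across, 76 mm tall; origin at the centre of its underside.
- reef_cup: Bystander: loose off-white ceramic cup-like reef piece, 116 mm across, 62 mm tall; origin at the centre of its underside.
- sample_bottle: Bystander: loose white bottle, 68 mm across, 150 mm tall; origin at the centre of its underside.
- brush: Bystander: loose hand brush lying on the bench; origin underneath its middle.

How it is judged:
On the way, in this order (a step that is already met when the one before it is completed fails the run):
1. the handwheel has been turned one full turn clockwise, its handle back where it started (within 30 mm) (value of joint wheel between 4.3 and 9.5 rad and distance of wheel_handle from where it was at the start of the episode below 0.03 m), for 0.2 s.
2. then the purge lever is pressed down (past 0.5 of its 0.6 rad) and kept there for 0.6 s (value of joint lever above 0.5 rad), for 0.6 s.
3. then the lever is back up (below 0.06 rad) (value of joint lever below 0.06 rad), for 0.2 s.
At the end, for the whole second after the job is handed in: The wheel stands at rest one full clockwise turn on from its start, its handle within 30 mm of where it started, and the purge lever is up at its home stop (within 0.06 rad) (all of step 1 and value of joint lever below 0.06 rad and velocity of joint wheel between -0.1 and 0.1 rad/s); the robot touches nothing.
It fails at once if the purge lever snaps back: it rises faster than 1.5 rad/s (velocity of joint lever below -1.5 rad/s).
It fails at once if a bystander (reef piece, bottle or brush) is moved by more than 25 mm (distance of any of reef_dome, reef_cup, sample_bottle, brush from where it was at the start of the episode above 0.025 m).
It also fails if it takes over 72 s, if anything falls off the work surface, if the arm or the gripper's body presses on something with over 40 N, if the wrist force passes 120 N, or if a joint passes its speed limit or range.

## Working session

There is one attempt and no reset: what is moved stays moved. The work goes in short steps, Python scripts to look and compute and a tool call to move; the robot and the scene stay as the last step left them, time stands still between calls to the robot, and variables do not carry over. Pictures are saved under pics/ and viewed, at most 10 in all, crops included, and the job is handed in when it is done.

Besides the shell and the picture viewer there is one more tool, called as name(argument=value, ...) on one line, values as JSON. drive_tool: Moves the arm, as the interface text tells. Its arguments: {"type":"object","properties":{"series":{"type":"array"},"hand":{"type":"number"},"newtons":{"type":"number"}},"required":["series"]}

```bash
mkdir -p pics; python3 - <<'E'
from bench import r, vision
import cv2
s=r.read_state(); print(s['time'],s['ee_pos'],s['eef_rot'],s['width'])
for n in ("side","top"):
    c=vision.camera(n); cv2.imwrite(f"pics/{n}0.png",c["color"][:,:,::-1])
    print(n,c["intrinsics"].round(1).tolist(),c["R"].round(4).tolist(),c["t"].round(4).tolist())
E
```

```text
0.0 [ 0.13985914 -0.6087666   0.22975966] [ 9.93628059e-01  1.12706673e-01 -1.06801085e-04 -6.88718854e-04] 0.0871086360275037
side [[445.3, 0.0, 320.8], [0.0, 445.3, 203.3], [0.0, 0.0, 1.0]] [[-0.9909, -0.1343, -0.0007], [-0.0623, 0.4643, -0.8835], [0.119, -0.8754, -0.4685]] [0.5887, 0.1949, 1.1898]
top [[473.1, 0.0, 327.3], [0.0, 473.1, 197.4], [0.0, 0.0, 1.0]] [[0.0634, -0.998, 0.0038], [-0.9745, -0.0627, -0.2152], [0.215, 0.01, -0.9766]] [-0.0316, 0.6105, 1.3533]
```

View pics/top0.png

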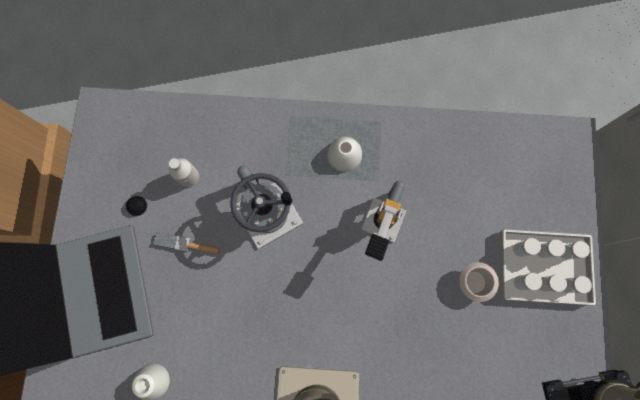

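View pics/side0.png

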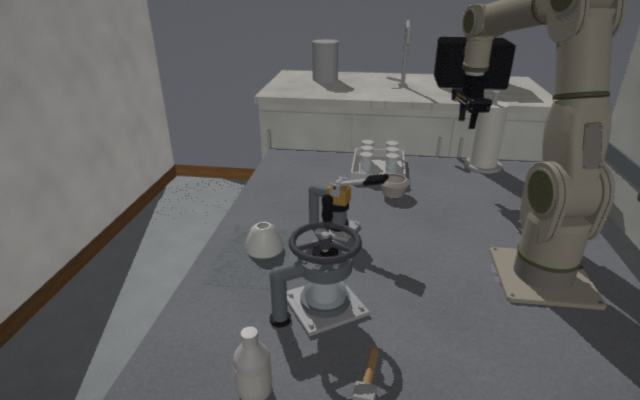

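The top view has the wheel at about (262,203) with a dark knob at about (287,198), and the lever pad at about (377,246). I'll enlarge both.

```bash
python3 - <<'E'
import cv2, numpy as np
a=cv2.imread("pics/top0.png"); b=cv2.imread("pics/side0.png")
A=cv2.resize(a[150:275,215:425],None,fx=3.8,fy=3.8,interpolation=cv2.INTER_CUBIC)
B=cv2.resize(b[165:335,260:400],None,fx=3.5,fy=3.5,interpolation=cv2.INTER_CUBIC)
cv2.imwrite("pics/topc.png",A);cv2.imwrite("pics/sidec.png",B)
E
```

```text
(no output)
```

View pics/topc.png

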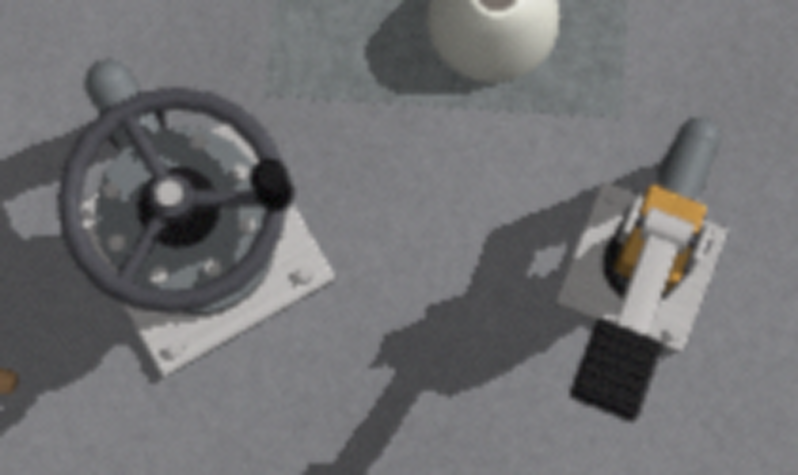

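View pics/sidec.png

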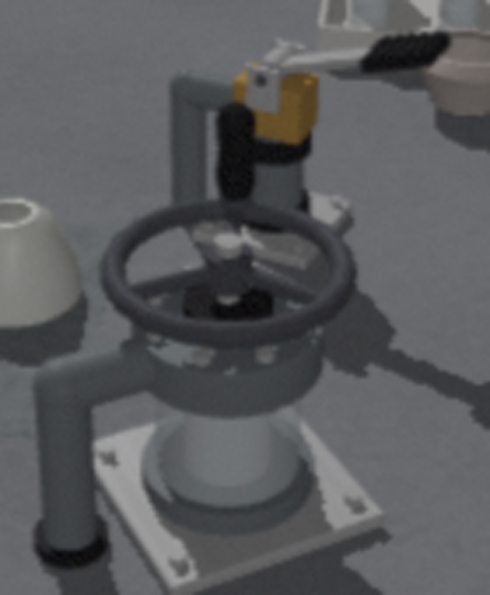

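The top crop puts the wheel rim centre at (173,199), the handle blob at (272,184) and the pad centre at (616,369) with its axis along (27,-73). In the side crop, the handle's middle is (235,150), the rim centre is (229,270) and the pad's middle is (405,51).

```bash
cat > h.py <<'E'
import numpy as np
C={"side":(np.array([[445.3,0,320.8],[0,445.3,203.3],[0,0,1.]]),np.array([[-0.9909,-0.1343,-0.0007],[-0.0623,0.4643,-0.8835],[0.119,-0.8754,-0.4685]]),np.array([0.5887,0.1949,1.1898])),
"top":(np.array([[473.1,0,327.3],[0,473.1,197.4],[0,0,1.]]),np.array([[0.0634,-0.998,0.0038],[-0.9745,-0.0627,-0.2152],[0.215,0.01,-0.9766]]),np.array([-0.0316,0.6105,1.3533]))}
def at(n,p,z,cam=None):
    K,R,t=cam or C[n]; d=R.T@np.linalg.solve(K,[*p,1]); o=-R.T@t
    return o+d*(z-o[2])/d[2]
def topc(x,y): return (215+x/3.8,150+y/3.8)
def sidec(x,y): return (260+x/3.5,165+y/3.5)
E
python3 - <<'E'
from h import *
P=lambda *a:print(a[0],np.round(a[1],4))
P("axis top",at("top",topc(173,199),.185));P("axis side",at("side",sidec(229,270),.185))
P("handle top",at("top",topc(272,184),.235));P("handle side",at("side",sidec(235,150),.23))
P("pad top",at("top",topc(616,369),.203));P("pad side",at("side",sidec(405,51),.203))
a=at("top",topc(602,405),.212);b=at("top",topc(629,332),.194);P("dir",(b-a)/np.linalg.norm((b-a)[:2]))
P("hinge",at("top",topc(670,222),.175))
for n,t,z in(("dome",(347,158),0.03),("bottle",(186,175),.05),("brushend",(218,250),.02)):P(n,at("top",t,z))
from bench import vision
m=vision.camera("wrist");print(m["mount"].round(4).tolist(),m["intrinsics"].round(1).tolist())
E
```

```text
axis top [0.5595 0.1877 0.185 ]
axis side [0.5571 0.1947 0.185 ]
handle top [0.5645 0.1126 0.235 ]
handle side [0.5631 0.1165 0.23  ]
pad top [ 0.4553 -0.134   0.203 ]
pad side [ 0.4541 -0.1161  0.203 ]
dir [ 0.9463 -0.3233 -0.3143]
hinge [ 0.5677 -0.1716  0.175 ]
dome [ 0.7496 -0.0459  0.03  ]
bottle [0.6572 0.4443 0.05  ]
brushend [0.4376 0.3275 0.02  ]
[[0.0003, -0.9619, -0.2734, 0.0749], [1.0, 0.0004, -0.0002, -0.0002], [0.0003, -0.2734, 0.9619, -0.1531], [0.0, 0.0, 0.0, 1.0]] [[337.0, 0.0, 320.2], [0.0, 337.0, 198.3], [0.0, 0.0, 1.0]]
```

drive_tool(series=[[[0,0,5],0],[[0,0,5],0],[[2.2,3.8,1],-1.6],[[2.2,3.8,1],-1.6],[[2.2,3.8,0],-1.6],[[2.2,3.8,0],-1.6],[[2.2,3.8,0],-1.6],[[2.2,3.8,0],-1.6],[[2.2,3.8,0],-1.6],[[2.2,3.8,0],-1.7]], hand=0, newtons=30)

```text
time: 1.4
ee_pos: [0.3164, -0.3037, 0.3505]
eef_rot: [1.0, -0.0, -0.0, 0.0]
ft_force: [0.2, -0.3, -0.3]
width: 0.0868
grip_force: 0.0
```

drive_tool(series=[[[2.2,3.8,0],0],[[2.2,3.8,0],0],[[2.2,3.8,0],0],[[2.2,3.8,0],0],[[2.2,3.8,0],0],[[2.2,3.8,0],0],[[2.2,3.8,0],0],[[2.2,3.8,0],0],[[2.2,3.8,0],0],[[2.2,3.8,0],0]])

```text
time: 2.65
ee_pos: [0.5365, 0.0759, 0.3505]
eef_rot: [1.0, -0.0, 0.0, 0.0]
ft_force: [-0.1, 0.1, 1.0]
width: 0.0869
grip_force: 0.0
```

drive_tool(series=[[[1.1,1.9,0],0],[[0,0,0],0],[[0,0,0],0],[[0,0,0],0],[[0,0,0],0],[[0,0,0],0],[[0,0,0],0],[[0,0,0],0],[[0,0,0],0],[[0,0,0],0]])

```text
time: 3.9
ee_pos: [0.5469, 0.0939, 0.3506]
eef_rot: [1.0, 0.0, 0.0, 0.0]
ft_force: [-0.0, -0.3, 0.1]
width: 0.087
grip_force: 0.0
```

```bash
python3 - <<'E'
from bench import r, vision
import cv2
s=r.read_state(); print(s['time'],s['ee_pos'],s['eef_rot'],s['joint_positions'],s['ft_force'])
c=vision.camera("wrist"); cv2.imwrite("pics/w1.png",c["color"][:,:,::-1])
E
```

```text
3.9 [0.54694669 0.093894   0.35057909] [9.99999929e-01 3.74964541e-04 7.72704594e-06 2.48896735e-05] [ 0.47581078  0.23720151 -0.87493442  1.40779361  0.18140193  1.57989988
 -1.95349454] [-0.00289499 -0.25518916  0.12096585]
```

View pics/w1.png

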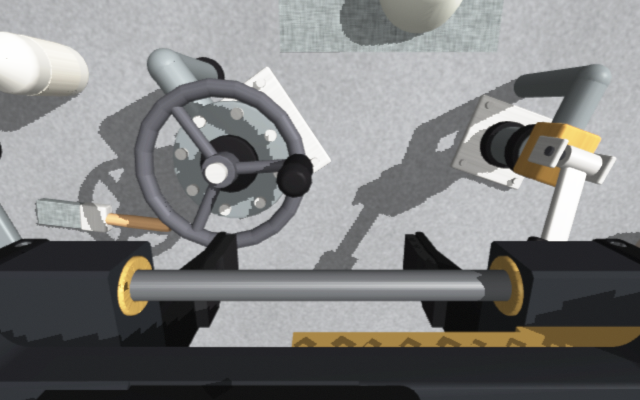

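The wrist view shows the rim centre at about (220.5,163.5), the handle blob spanning (278–312, 153–199), and the lever bar at right running towards (560,240).

```bash
cat >> h.py <<'E'
from scipy.spatial.transform import Rotation as Ro
M=np.array([[0.0003,-0.9619,-0.2734,0.0749],[1,0.0004,-0.0002,-0.0002],[0.0003,-0.2734,0.9619,-0.1531],[0,0,0,1]])
KW=np.array([[337.,0,320.2],[0,337,198.3],[0,0,1]])
def wcam(pos,q):
    T=np.eye(4);T[:3,:3]=Ro.from_quat(q).as_matrix();T[:3,3]=pos
    I=np.linalg.inv(T@M); return (KW,I[:3,:3],I[:3,3])
def proj(cam,X):
    K,R,t=cam;p=K@(R@np.asarray(X)+t);return p[:2]/p[2]
E
python3 - <<'E'
from h import *
c=wcam([.54695,.0939,.3506],[1,.000375,0,0])
a=np.linspace(0,2*np.pi,60)
def ext(cx,cy,r,zs):
    p=np.array([proj(c,[cx+r*np.cos(t),cy+r*np.sin(t),z]) for t in a for z in zs]);return p.min(0).round(1),p.max(0).round(1)
print("axis w",at(0,(220.5,163.5),.185,c))
print("rim ext",ext(.558,.190,.083,[.185]),"meas 135..306, 80..247")
print("handle ext",ext(.564,.1145,.013,[.21,.263]),"meas 278..312,153..199")
E
```

```text
axis w [0.56571037 0.1894094  0.185     ]
rim ext (array([133.3,  80.1]), array([306.9, 250.7])) meas 135..306, 80..247
handle ext (array([274.8, 155.8]), array([311.9, 201.4])) meas 278..312,153..199
```

drive_tool(series=[[[1.9,2.0,0],0],[[0,0,-2],0],[[0,0,-2],0],[[0,0,-2],0],[[0,0,-2],0],[[0,0,-2],0],[[0,0,-1.4],0],[[0,0,-1],0],[[0,0,0],0],[[0,0,0],0]])

```text
time: 5.2
ee_pos: [0.5663, 0.114, 0.2272]
eef_rot: [1.0, 0.0, 0.0, -0.0]
ft_force: [0.4, 0.0, -0.6]
width: 0.0871
grip_force: 0.0
```

drive_tool(series=[[[0,0,0],0],[[0,0,0],0],[[0,0,0],0],[[0,0,0],0],[[0,0,0],0],[[0,0,0],0],[[0,0,0],0],[[0,0,0],0],[[0,0,0],0],[[0,0,0],0]], hand=1, newtons=25)

```text
time: 6.45
ee_pos: [0.5659, 0.114, 0.2265]
eef_rot: [1.0, 0.0, 0.0, -0.0]
ft_force: [-0.3, 0.7, -1.6]
width: 0.0249
grip_force: 24.7
```

```bash
python3 - <<'E'
from bench import r
import numpy as np
s=r.read_state(); print(s['time'],s['ee_pos'],s['ft_force'],s['width'],s['grip_force'],s['joint_positions'].round(2))
th=np.radians(-85.5-9*np.arange(41)); p=7.5*np.c_[np.cos(th),np.sin(th)]
print((np.diff(np.round(p,1),axis=0)).round(1).tolist())
E
```

```text
6.45 [0.56594875 0.11398475 0.22654799] [-0.29382545  0.66479464 -1.5536774 ] 0.024879583676441927 24.71821919309491 [ 0.42  0.35 -0.86  1.56  0.27  1.36 -2.04]
[[-1.2, 0.0], [-1.2, 0.2], [-1.1, 0.4], [-1.0, 0.5], [-1.0, 0.7], [-0.8, 0.8], [-0.7, 1.0], [-0.5, 1.0], [-0.4, 1.1], [-0.2, 1.2], [0.0, 1.2], [0.2, 1.2], [0.4, 1.1], [0.5, 1.0], [0.7, 1.0], [0.8, 0.8], [1.0, 0.7], [1.0, 0.5], [1.1, 0.4], [1.2, 0.2], [1.2, 0.0], [1.2, -0.2], [1.1, -0.4], [1.0, -0.5], [1.0, -0.7], [0.8, -0.8], [0.7, -1.0], [0.5, -1.0], [0.4, -1.1], [0.2, -1.2], [0.0, -1.2], [-0.2, -1.2], [-0.4, -1.1], [-0.5, -1.0], [-0.7, -1.0], [-0.8, -0.8], [-1.0, -0.7], [-1.0, -0.5], [-1.1, -0.4], [-1.2, -0.2]]
```

drive_tool(series=[[[-1.2,0.0,0],0],[[-1.2,0.2,0],0],[[-1.1,0.4,0],0],[[-1.0,0.5,0],0],[[-1.0,0.7,0],0],[[-0.8,0.8,0],0],[[-0.7,1.0,0],0],[[-0.5,1.0,0],0],[[-0.4,1.1,0],0],[[-0.2,1.2,0],0]])

```text
time: 7.7
ee_pos: [0.4861, 0.1814, 0.2266]
eef_rot: [1.0, -0.001, 0.001, 0.001]
ft_force: [8.9, -3.9, -4.9]
width: 0.0253
grip_force: 24.5
```

drive_tool(series=[[[0.0,1.2,0],0],[[0.2,1.2,0],0],[[0.4,1.1,0],0],[[0.5,1.0,0],0],[[0.7,1.0,0],0],[[0.8,0.8,0],0],[[1.0,0.7,0],0],[[1.0,0.5,0],0],[[1.1,0.4,0],0],[[1.2,0.2,0],0]])

```text
time: 8.95
ee_pos: [0.5538, 0.2637, 0.2265]
eef_rot: [1.0, 0.0, -0.001, 0.001]
ft_force: [-4.2, -6.1, 5.8]
width: 0.0254
grip_force: 25.1
```

drive_tool(series=[[[1.2,0.0,0],0],[[1.2,-0.2,0],0],[[1.1,-0.4,0],0],[[1.0,-0.5,0],0],[[1.0,-0.7,0],0],[[0.8,-0.8,0],0],[[0.7,-1.0,0],0],[[0.5,-1.0,0],0],[[0.4,-1.1,0],0],[[0.2,-1.2,0],0]])

```text
time: 10.2
ee_pos: [0.6357, 0.1957, 0.2266]
eef_rot: [1.0, 0.001, 0.001, -0.001]
ft_force: [0.9, 4.4, -0.2]
width: 0.0254
grip_force: 24.8
```

drive_tool(series=[[[0.0,-1.2,0],0],[[-0.2,-1.2,0],0],[[-0.4,-1.1,0],0],[[-0.5,-1.0,0],0],[[-0.7,-1.0,0],0],[[-0.8,-0.8,0],0],[[-1.0,-0.7,0],0],[[-1.0,-0.5,0],0],[[-1.1,-0.4,0],0],[[-1.2,-0.2,0],0]])

```text
time: 11.45
ee_pos: [0.5653, 0.1139, 0.2266]
eef_rot: [1.0, 0.0, 0.0, -0.0]
ft_force: [3.4, 5.3, -2.4]
width: 0.0252
grip_force: 24.7
```

drive_tool(series=[[[0,0,0],0],[[0,0,0],0],[[0,0,0],0],[[0,0,0],0],[[0,0,0],0],[[0,0,0],0],[[0,0,0],0],[[0,0,0],0],[[0,0,0],0],[[0,0,0],0]])

```text
time: 12.7
ee_pos: [0.5659, 0.1139, 0.2265]
eef_rot: [1.0, 0.0, -0.0, -0.0]
ft_force: [-3.1, 2.2, -0.1]
width: 0.025
grip_force: 24.8
```

drive_tool(series=[[[0,0,0],0],[[0,0,0],0],[[0,0,0],0],[[0,0,0],0],[[0,0,0],0],[[0,0,0],0],[[0,0,1],0],[[0,0,3],0],[[0,0,4],0],[[0,0,4],0]], hand=0)

```text
time: 13.95
ee_pos: [0.5658, 0.1139, 0.3486]
eef_rot: [1.0, 0.0, 0.0, -0.0]
ft_force: [0.9, 0.6, -0.3]
width: 0.0869
grip_force: 0.0
```

drive_tool(series=[[[-1.2,-2.5,0],-1.9],[[-1.2,-2.5,0],-1.9],[[-1.2,-2.5,0],-1.9],[[-1.2,-2.5,0],-1.9],[[-1.2,-2.5,0],-1.9],[[-1.2,-2.5,0],-1.9],[[-1.2,-2.5,0],-1.9],[[-1.2,-2.5,0],-1.9],[[-1.2,-2.5,0],-1.9],[[-1.2,-1.9,0],-1.9]])

```text
time: 15.2
ee_pos: [0.4453, -0.1315, 0.3469]
eef_rot: [0.986, -0.166, 0.0, 0.0]
ft_force: [-0.3, -0.0, 0.8]
width: 0.0868
grip_force: 0.0
```

drive_tool(series=[[[-2,0.6,0],0],[[-2,0.6,0],0],[[-2,0.6,0],0],[[0,0,0],0],[[0,0,0],0],[[0,0,0],0],[[0,0,0],0],[[0,0,0],0],[[0,0,0],0],[[0,0,0],0]], hand=1)

```text
time: 16.45
ee_pos: [0.386, -0.1122, 0.3466]
eef_rot: [0.986, -0.165, -0.0, 0.0]
ft_force: [0.1, 0.3, 0.3]
width: 0.0014
grip_force: 0.0
```

```bash
python3 - <<'E'
from bench import r, vision
import cv2
s=r.read_state(); print(s['time'],s['ee_pos'].tolist(),s['eef_rot'].tolist(),s['joint_positions'].round(2),s['width'])
c=vision.camera("wrist"); cv2.imwrite("pics/w2.png",c["color"][:,:,::-1])
cv2.imwrite("pics/t2.png",vision.camera("top")["color"][:,:,::-1])
E
```

```text
16.45 [0.38596158828168603, -0.11216819510327504, 0.34655764880514367] [0.9863400500044002, -0.1647218993356215, -1.0934842678078467e-05, 3.894883697750148e-05] [ 0.95 -0.21 -0.64  1.76 -0.13  1.55 -1.58] 0.0014259441459423799
```

View pics/w2.png

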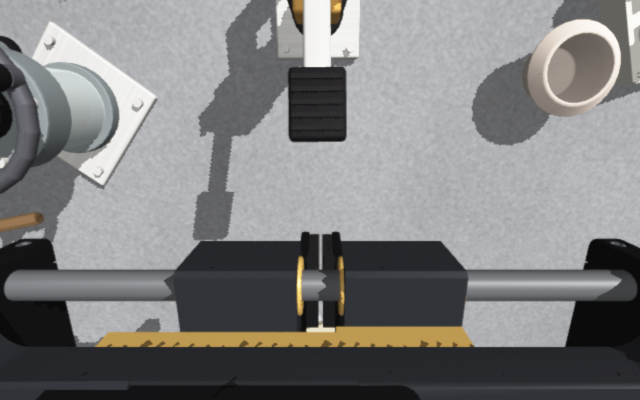

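View pics/t2.png

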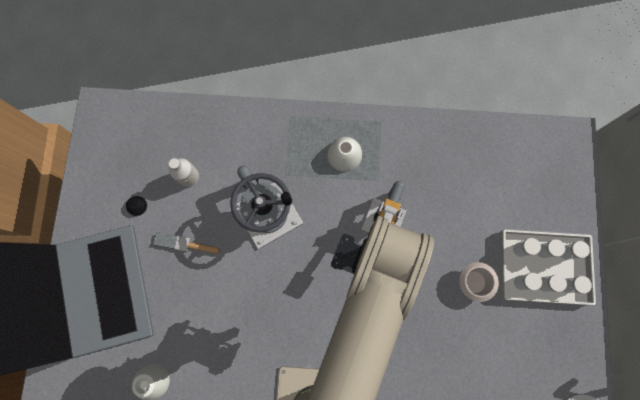

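The handle is back at (287,198) in the top view. In the wrist view the pad spans (289–346, 68–141) and lines up with the tool.

```bash
python3 - <<'E'
from h import *
p=[0.38596,-0.11217,0.34656]
c=wcam(p,[0.98634,-.16472,0,0])
f=at(0,(317.5,141),.206,c);b=at(0,(317.5,68),.194,c)
print(f,b,(f+b)/2,(f+b)/2-p, np.linalg.norm(f-b))
E
```

```text
[ 0.42738486 -0.12365562  0.206     ] [ 0.48430799 -0.14323228  0.194     ] [ 0.45584642 -0.13344395  0.2       ] [ 0.06988642 -0.02127395 -0.14656   ] 0.061379870335952755
```

drive_tool(series=[[[2.2,-0.7,0],0],[[2.2,-0.7,0],0],[[2.2,-0.6,0],0],[[0,0,-3],0],[[0,0,-3],0],[[0,0,-3],0],[[0,0,-2],0],[[0,0,-1],0],[[0,0,-0.5],0],[[0,0,0],0]])

```text
time: 17.8
ee_pos: [0.4521, -0.1322, 0.2219]
eef_rot: [0.986, -0.165, 0.0, 0.0]
ft_force: [0.8, 0.0, -0.4]
width: 0.0007
grip_force: 0.0
```

drive_tool(series=[[[0,0,-0.5],0],[[0,0,-0.7],0],[[0,0,-0.7],0],[[0,0,-0.7],0],[[0,0,-0.7],0],[[0,0,-0.7],0],[[0,0,-0.7],0],[[0,0,-0.7],0],[[0,0,-0.7],0],[[0,0,0],0]])

```text
time: 19.05
ee_pos: [0.4516, -0.132, 0.1605]
eef_rot: [0.986, -0.165, -0.0, 0.0]
ft_force: [-3.9, 0.2, 6.9]
width: 0.0005
grip_force: 3.9
```

Contact is good, with force rising along the spring curve. I'll press on to the bottom and hold.

drive_tool(series=[[[0,0,-0.5],0],[[0,0,-0.5],0],[[0,0,-0.4],0],[[0,0,-0.3],0],[[0,0,-0.1],0],[[0,0,0],0],[[0,0,0],0],[[0,0,0],0],[[0,0,0],0],[[0,0,0],0]])

```text
time: 20.3
ee_pos: [0.4535, -0.1327, 0.1439]
eef_rot: [0.986, -0.165, 0.002, 0.0]
ft_force: [1.4, -0.7, 9.3]
width: 0.0003
grip_force: 4.3
```

drive_tool(series=[[[0,0,-0.2],0],[[0,0,-0.2],0],[[0,0,0],0],[[0,0,0],0],[[0,0,0],0],[[0,0,0],0],[[0,0,0],0],[[0,0,0],0],[[0,0,0],0],[[0,0,0],0]])

```text
time: 21.55
ee_pos: [0.4541, -0.1328, 0.1419]
eef_rot: [0.986, -0.165, 0.002, 0.001]
ft_force: [-7.4, 1.3, 32.4]
width: 0.0007
grip_force: 16.8
```

The force jumped to 32 N, so the lever is on its bottom stop and has been held about a second. I'll ease it up now.

drive_tool(series=[[[0,0,0.2],0],[[0,0,0.2],0],[[0,0,0.3],0],[[0,0,0.4],0],[[0,0,0.4],0],[[0,0,0.4],0],[[0,0,0.4],0],[[0,0,0.4],0],[[0,0,0.4],0],[[0,0,0.4],0]])

```text
time: 22.8
ee_pos: [0.4513, -0.132, 0.1737]
eef_rot: [0.986, -0.165, -0.001, 0.0]
ft_force: [-4.8, 1.1, 5.4]
width: 0.0003
grip_force: 3.0
```

drive_tool(series=[[[0,0,0.4],0],[[0,0,0.4],0],[[0,0,0.4],0],[[0,0,0.4],0],[[0,0,0.4],0],[[0,0,0.4],0],[[0,0,0.4],0],[[0,0,0.4],0],[[0,0,0.4],0],[[0,0,0.4],0]])

```text
time: 24.05
ee_pos: [0.4518, -0.1321, 0.2137]
eef_rot: [0.986, -0.165, -0.0, 0.0]
ft_force: [2.5, -2.2, 2.5]
width: 0.0006
grip_force: 1.5
```

drive_tool(series=[[[0,0,0.3],0],[[0,0,0.3],0],[[0,0,0.4],0],[[0,0,0.4],0],[[0,0,0.5],0],[[0,0,1],0],[[0,0,3],0],[[0,0,4],0],[[0,0,4],0],[[0,0,0],0]])

```text
time: 25.3
ee_pos: [0.4531, -0.1322, 0.3558]
eef_rot: [0.986, -0.165, 0.002, 0.001]
ft_force: [-1.0, 0.2, -0.8]
width: 0.0004
grip_force: 0.0
```

drive_tool(series=[[[-2,0.6,0],0],[[-2,0.6,0],0],[[-2,0.6,0],0],[[0,0,0],0],[[0,0,0],0],[[0,0,0],0],[[0,0,0],0],[[0,0,0],0],[[0,0,0],0],[[0,0,0],0]])

```text
time: 26.55
ee_pos: [0.392, -0.1141, 0.3526]
eef_rot: [0.986, -0.165, -0.0, 0.0]
ft_force: [0.2, -0.3, 0.4]
width: 0.0005
grip_force: 0.0
```

```bash
python3 - <<'E'
from bench import r, vision
import cv2
s=r.read_state(); print(s['time'],s['ee_pos'],s['ft_force'])
c=vision.camera("side"); im=c["color"][:,:,::-1].copy(); cv2.imwrite("pics/s3.png",im)
cv2.imwrite("pics/s3c.png",cv2.resize(im[165:400,200:420],None,fx=2.5,fy=2.5))
a=cv2.imread("pics/side0.png").astype(int)
print("changed px lever/wheel/bystander regions:",[(abs(a-im)[y0:y1,x0:x1].max(2)>40).sum() for x0,x1,y0,y1 in((330,395,170,200),(285,365,190,265),(200,285,215,400),(345,380,345,400))])
E
```

```text
26.55 [ 0.3919689  -0.11414419  0.35256981] [ 0.22357326 -0.26051404  0.43618094]
changed px lever/wheel/bystander regions: [np.int64(0), np.int64(0), np.int64(0), np.int64(0)]
```

View pics/s3c.png

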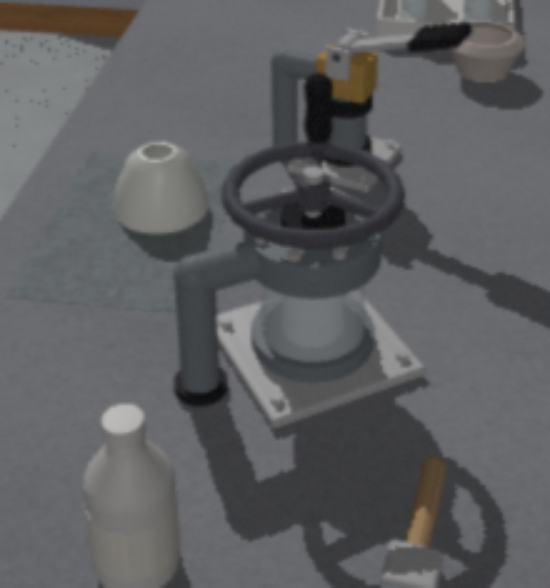

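The side view shows the handle upright at (318,105) as at the start, the lever up with its pad at (440,37), and the dome, bottle, brush and cup unmoved. I'm handing in.

```bash
python3 -c "
from bench import r
print(r.close_job())"
```

```text
the job is handed in; nothing more can be done
None
```

The job is handed in, with no verdict returned: the wheel made one full clockwise turn with its handle back at the start, the lever was held down about a second and eased up over about 2.5 s, and the side camera showed the bystanders it covers unmoved.

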